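# Insulation-test a batch of relays in the hand-crank test set

## Robot

A 7-joint arm with a two-finger parallel gripper is mounted at the origin on a cart in front of the work surface, level with it; the furniture and walls round the work are solid. World frame = base frame: x ahead of the robot, y to its left, z up, the work surface at z = 0. Lengths are in m, angles in rad, forces in N, time in s.
With the tool pointing down it reaches from about 0.4 to 0.9 m from the base axis. Payload 5.5 kg.
Tool frame: the origin (TCP) lies where the fingers leave the gripper's body, on its centre line; the fingertips stand 73 mm ahead of it and the grasp point (between the pads) lies 54 mm ahead of it; z points along the fingers, x is the direction in which the jaws open and shut, and the axes are right-handed (so a half turn about z gives the same grasp; the last joint's range is limited). The gripper opens to 85 mm and grips with 20 to 120 N. Pads are 22 mm wide; open, the fingers measure 114 mm over their backs; the gripper's body (76 mm by 85 mm) begins 54 mm behind the grasp point. The pads swing forward as they close: fully open they stand 13 mm farther back than shut.
Start: joints at [-0.947, 0.501, -0.427, 1.55, 0.221, 1.138, -0.21], TCP at [0.229, 0.608, 0.304] pointing down, gripper open.
Joint ranges: [-2.88, 2.88], [-0.31, 2.03], [-1.54, 1.56], [0.2, 2.42], [-1.41, 4.55], [0.19, 2.02], [-2.57, 2.57]. Speed limits (rad/s): [2.57, 2.57, 3.14, 3.14, 3.14, 3.14, 3.14].

## Interface

Orientations are given as [roll, pitch, yaw] about the fixed x, y, z axes, in that order (R = Rz(yaw) Ry(pitch) Rx(roll)).
In Python, from cell import sensors, imaging, finish_job gives the robot as it stands.
- The arm moves only by the tool apply_moves, never from a script. Its argument "plan" is text: rows parted by semicolons, each of 7 numbers parted by spaces: the shift along the tool's x, y, z in mm, then the turn, a rotation vector about the tool's x, y, z in degrees, then the closure in counts, from 0 (fully open) to 255 (shut). In form: dx dy dz wx wy wz gripper; .... A call has 1 to 10 rows; each row is the pose to reach, as a shift and turn from the pose measured when the call began, along the tool's axes at that moment; what a row does not reach only later rows make up. A row lasts 1/10 s, in which the tool goes at most 50 mm and 8.59 degrees, less where a joint would pass 70% of its speed; a pose out of reach is approached as far as the arm can. A call with a gripper value outside its range is refused whole. The fingers move at their own pace and stop on an object; "squeeze" is the grip in N (left out, the last holds). Time passes only in rows, so rows that repeat a pose let the fingers close. It gives the time, the measured TCP pose, the force and the opening at its end, in the units of the state.
- sensors.observe(): the state, without advancing time (a new reading comes with each control period).
- imaging.capture(name): name is "scene" or "top"; returns a dict with "frame" (480x640x3 uint8, blue, green, red), "intrinsics" (3x3 intrinsics, pixels), "k1" (the pictures are not rectified: a ray, as slopes to the right and down, at radius r is drawn at 1 + k1 r^2 times it, then the intrinsics apply), "origin" and "orientation" of the camera in the world. Camera axes: x right, y down, z forward; pixel columns grow to the right and rows downward; lengths in m; the calibration is good to about 2 mm. A picture is of the moment at which its call begins. There is no depth.
- finish_job(): hands the job in, once; it reports no verdict.
The state is a dict: "t": time; "joint_pos": joint angles; "dq": joint speeds; "effort": joint torques, N m; "eef_pos": TCP position; "eef_rot": TCP orientation; "contact_force": force on the tool from outside, world axes, zero at the start; "wrist_torque": the same for the moment, N m; "opening": finger opening in m.
Only numpy, scipy, OpenCV 4.12 (cv2) and the standard library are available. Lean on these libraries where they do the work, as an engineer would, in place of code of your own. Each camera call takes 0.05 s, during which the arm holds its last target. There are 200 camera calls.

## Task

The relays still sitting in the test box have been tested: move them into the steel tray. Seat every relay lying loose on the bench in a nest of the box, pins up, press the clear lid down until its catch snaps and it stays shut, and only then turn the tester's crank at least three full turns clockwise at a steady pace, never letting it race faster than about one turn a second as it comes free past the heavy point, and let go. Leave everything else on the bench where it is.

Things in the scene. Friction and masses are not known exactly. Their poses are not given: they have to be found in the camera images.
- test_set: Test set, fixed: grey board 172 x 356 mm, top 11 mm up, with a grey test box left (+y) and a hand-crank tester right (case top 55 mm up). Origin on the bench, 8 mm in front of the board's centre; x away from the robot, y left along the board. Box: x -62 to +82, y -16 to +172 mm, walls 5 mm thick, rims 49 mm up, white floor 17 mm up with four nests.
- nest_1 (a point): Front left nest: centre of its floor, 17 mm above the bench; axes as the test set's. Square 32 mm pocket for a 28 mm relay, sides along the test set's x and y, framed by round-topped white ribs 5 mm high, 6 mm wide. Nests are 84 mm apart in y, 46 in x: fingers have room closing along the test set's y; keep fingertips 6 mm or more above the nest floor.
- nest_2 (a point): Front right nest: centre of its floor, 17 mm above the bench; axes as the test set's. Square 32 mm pocket for a 28 mm relay, sides along the test set's x and y, framed by round-topped white ribs 5 mm high, 6 mm wide. Nests are 84 mm apart in y, 46 in x: fingers have room closing along the test set's y; keep fingertips 6 mm or more above the nest floor.
- nest_3 (a point): Back left nest: centre of its floor, 17 mm above the bench; axes as the test set's. Square 32 mm pocket for a 28 mm relay, sides along the test set's x and y, framed by round-topped white ribs 5 mm high, 6 mm wide. Nests are 84 mm apart in y, 46 in x: fingers have room closing along the test set's y; keep fingertips 6 mm or more above the nest floor.
- nest_4 (a point): Back right nest: centre of its floor, 17 mm above the bench; axes as the test set's. Square 32 mm pocket for a 28 mm relay, sides along the test set's x and y, framed by round-topped white ribs 5 mm high, 6 mm wide. Nests are 84 mm apart in y, 46 in x: fingers have room closing along the test set's y; keep fingertips 6 mm or more above the nest floor.
- lid (a joint): Clear lid in an aluminium frame (146 mm hinge to edge, 188 wide, 6 thick) hinged on the box's far rim. Rad: 0 shut, positive raised, limit 1.75. Stiff hinge holds it anywhere (2 N at the edge moves it). At 0.05 rad it stops on a sprung roller catch, which takes about 10 N at the edge to pass; below 0.03 it snaps to 0 and holds; a like lift reopens it. Will not shut on a relay out of its nest.
- lid_edge (a point): Middle of the lid's front edge on its outer (upper) face; x of its frame points from here to the hinge, y along the edge, z out of the upper face. A finger lip 80 mm wide reaches 15 mm beyond the edge, the catch's tongue below it. Four square black foam contact pads (27 mm, 14 mm deep, one over each nest) are on the lid's underside.
- lid_hinge (a point): Middle of the lid's hinge axis (along the test set's y), 50 mm above the bench.
- crank (a joint): Crank of the tester, rad, growing clockwise seen from above; starts between -1.2 and 1.2; no stop. It stays where it is left; about 4 N at the knob turns it, about 7 N over the heavy stretch, the last 0.6 rad before one place in each turn (angle pi, 3 pi, ...), past which it goes light.
- hub (a point): Point on the crank's vertical axis, 95 mm above the bench.
- knob (a point): Middle of the crank's upright black knob, 18 mm thick, 36 mm tall (75 to 111 mm above the bench), 46 mm from the crank's axis; this point is 95 mm above the bench. The knob turns freely on its pin, so a hand holding it need not turn. The steel arm lies just below the knob.
- tested_1: A tested relay, in a nest of the test box at the start (one or two such; an absent one reads None from the start): black block 28 x 28 mm, 16 mm high, three brass pins on top up to 22 mm. Origin at the centre of its underside, z up; 30 g.
- tested_2: A tested relay, in a nest of the test box at the start (one or two such; an absent one reads None from the start): black block 28 x 28 mm, 16 mm high, three brass pins on top up to 22 mm. Origin at the centre of its underside, z up; 30 g.
- relay_1: An untested relay, lying on the bench in front of the test set at the start, pins up (two or three such; an absent one reads None from the start): black block 28 x 28 mm, 16 mm high, three brass pins on top up to 22 mm. Origin at the centre of its underside, z up; 30 g.
- relay_2: An untested relay, lying on the bench in front of the test set at the start, pins up (two or three such; an absent one reads None from the start): black block 28 x 28 mm, 16 mm high, three brass pins on top up to 22 mm. Origin at the centre of its underside, z up; 30 g.
- relay_3: An untested relay, lying on the bench in front of the test set at the start, pins up (two or three such; an absent one reads None from the start): black block 28 x 28 mm, 16 mm high, three brass pins on top up to 22 mm. Origin at the centre of its underside, z up; 30 g.
- tray: Open steel tray for the tested relays, left of the test set: 150 x 120 mm outside (its x, y), 28 mm high, walls and floor 3 mm, 0.5 kg. Origin at the centre of its underside. It can be pushed.
- syringe: Bystander: flux syringe lying behind the tester, 22 x 129 x 22 mm; origin at the centre of its underside.
- capacitor: Bystander: standing blue capacitor, 35 mm across, 51 mm tall, behind the tester to the right; origin at the centre of its underside.
- heat_sink: Bystander: finned heat sink, 40 x 50 x 27 mm, near the capacitor; origin at the centre of its underside.
Mind the look-alikes: they are no part of the job. What is shaped like the relay_3 but green is not meant.

How it is judged:
On the way, in this order (a step that is already met when the one before it is completed fails the run):
1. tested relays lie in the tray and every bench relay is seated in a nest (((horizontal distance between relay_1 and nest_1 below 0.006 m and z of relay_1 in the frame of nest_1 below 0.003 m) or (horizontal distance between relay_1 and nest_2 below 0.006 m and z of relay_1 in the frame of nest_2 below 0.003 m) or (horizontal distance between relay_1 and nest_3 below 0.006 m and z of relay_1 in the frame of nest_3 below 0.003 m) or (horizontal distance between relay_1 and nest_4 below 0.006 m and z of relay_1 in the frame of nest_4 below 0.003 m)) and angle between each of relay_1, relay_2, relay_3's own z axis and vertical below 0.12 rad and ((horizontal distance between relay_2 and nest_1 below 0.006 m and z of relay_2 in the frame of nest_1 below 0.003 m) or (horizontal distance between relay_2 and nest_2 below 0.006 m and z of relay_2 in the frame of nest_2 below 0.003 m) or (horizontal distance between relay_2 and nest_3 below 0.006 m and z of relay_2 in the frame of nest_3 below 0.003 m) or (horizontal distance between relay_2 and nest_4 below 0.006 m and z of relay_2 in the frame of nest_4 below 0.003 m)) and ((horizontal distance between relay_3 and nest_1 below 0.006 m and z of relay_3 in the frame of nest_1 below 0.003 m) or (horizontal distance between relay_3 and nest_2 below 0.006 m and z of relay_3 in the frame of nest_2 below 0.003 m) or (horizontal distance between relay_3 and nest_3 below 0.006 m and z of relay_3 in the frame of nest_3 below 0.003 m) or (horizontal distance between relay_3 and nest_4 below 0.006 m and z of relay_3 in the frame of nest_4 below 0.003 m)) and x of tested_1 in the frame of tray between -0.068 and 0.068 m and y of tested_1 in the frame of tray between -0.053 and 0.053 m and z of tested_1 in the frame of tray between -0.002 and 0.024 m and x of tested_2 in the frame of tray between -0.068 and 0.068 m and y of tested_2 in the frame of tray between -0.053 and 0.053 m and z of tested_2 in the frame of tray between -0.002 and 0.024 m), for 0.2 s.
2. the lid is pressed shut past its catch (value of joint lid below 0.025 rad), for 0.3 s.
3. the crank is turned three turns with the lid shut (value of joint crank above 16.5 rad and value of joint lid below 0.025 rad), for 0.1 s.
At the end, for the whole second after the job is handed in: Tested relays rest in the tray; each bench relay is upright in a nest (within 6 mm of its centre, 3 mm of its floor); lid shut past its catch (under 0.025 rad); crank still and past 16.5 rad (three turns always suffice) (all of step 1 and all of step 3 and velocity of joint crank between -0.2 and 0.2 rad/s and linear speed of each of tested_1, tested_2, relay_1, relay_2, relay_3 below 0.02 m/s); the robot touches nothing.
It fails at once if the crank was turned while the lid was open (value of joint crank above 2.2 rad and value of joint lid above 0.06 rad).
It fails at once if the crank raced (velocity of joint crank above 9.5 rad/s).
It fails at once if a bystander was disturbed (distance of any of syringe, capacitor, heat_sink from where it was at the start of the episode above 0.04 m).
Of tested_1, tested_2 only 1 to 2 are there at a start; the rules pass over those that are not, and their reading is None.
Of relay_1, relay_2, relay_3 only 2 to 3 are there at a start; the rules pass over those that are not, and their reading is None.
At some moment in a run one of relay_1, relay_2, relay_3, tray may be knocked a few centimetres aside while the robot is not near it.
Once in a run the grip may slacken for a moment while it holds something.
It also fails if it takes over 208 s, if anything falls off the work surface, if the arm or the gripper's body presses on something with over 40 N, if the wrist force passes 120 N, or if a joint passes its speed limit or range.

## Working session

There is one attempt and no reset: what is moved stays moved. The work goes in short steps, Python scripts to look and compute and a tool call to move; the robot and the scene stay as the last step left them, time stands still between calls to the robot, and variables do not carry over. Pictures are saved under pics/ and viewed, about 12 in all and at most 16, crops included, and the job is handed in when it is done.

Besides the shell and the picture viewer there is one more tool, called after ">>>" as name(argument=value, ...) on one line, values as JSON. apply_moves: Moves the arm, as the interface text tells. Its arguments: {"type":"object","properties":{"plan":{"type":"string"},"squeeze":{"type":"number"}},"required":["plan"]}

```bash
mkdir -p pics; ls; cat > h.py <<'E'
import numpy as np, cv2
from cell import sensors, imaging
from scipy.spatial.transform import Rotation as R
def rot(o):
    o=np.array(o,float)
    return o if o.shape==(3,3) else (R.from_quat(o).as_matrix() if o.size==4 else R.from_euler('xyz',o).as_matrix())
def cap(name,file=None):
    c=imaging.capture(name); c['R']=rot(c['orientation']); c['o']=np.array(c['origin']); c['K']=np.array(c['intrinsics'])
    if file: cv2.imwrite('pics/'+file,c['frame'])
    return c
def ray(c,px):
    px=np.atleast_2d(px).astype(float)
    d=np.array([c['k1'],0,0,0,0],float)
    K=c['K']; u=np.c_[(px[:,0]-K[0,2])/K[0,0],(px[:,1]-K[1,2])/K[1,1]]; s=u.copy()
    for _ in range(30): s=u/(1+c['k1']*(s**2).sum(1,keepdims=True))
    return np.c_[s,np.ones(len(s))]@c['R'].T
def onz(c,px,z):
    v=ray(c,px); return c['o']+v*((z-c['o'][2])/v[:,2])[:,None]
def proj(c,P):
    p=(np.atleast_2d(P)-c['o'])@c['R']; s=p[:,:2]/p[:,2:]; s=s*(1+c['k1']*(s**2).sum(1,keepdims=True))
    return s*[c['K'][0,0],c['K'][1,1]]+[c['K'][0,2],c['K'][1,2]]
E
python3 - <<'E'
from h import *
for n in('scene','top'):
    c=cap(n,n+'0.png'); print(n,c['o'],c['R'].round(3).tolist(),c['K'].tolist(),c['k1'],c['orientation'])
print(sensors.observe())
E
```

```text
pics
scene [ 0.19217095 -0.43160442  0.76635262] [[0.821, -0.412, 0.396], [-0.571, -0.607, 0.553], [0.012, -0.68, -0.733]] [[474.59930437650894, 0.0, 321.04365523521284], [0.0, 474.59930437650894, 243.44191645669372], [0.0, 0.0, 1.0]] -0.07515456837277953 [-2.39392431 -0.01239474 -0.60737463]
top [0.33578042 0.0925567  1.27816801] [[0.003, -0.985, 0.175], [-1.0, -0.004, -0.004], [0.005, -0.175, -0.985]] [[476.733326176734, 0.0, 320.77542946188686], [0.0, 476.733326176734, 237.42184363685647], [0.0, 0.0, 1.0]] 0.012945576299960961 [-2.96583069 -0.0046426  -1.56742919]
{'t': 0.1, 'joint_pos': array([-0.94683287,  0.50176992, -0.4267764 ,  1.55129599,  0.22080015,
        1.13830772, -0.2102981 ]), 'dq': array([-0.00028518, -0.00084731,  0.00089643, -0.00424774, -0.00123443,
        0.00122564, -0.00091789]), 'effort': array([-1.09870842e-02, -5.70815599e+01, -5.83898261e+00, -2.81741399e+01,
        1.04305355e-02,  5.61530018e-03,  1.00929910e-05]), 'eef_pos': array([0.22933405, 0.60769003, 0.30297086]), 'eef_rot': array([-3.14153795e+00,  1.73138687e-03,  1.21004609e+00]), 'contact_force': array([ 0.18142506, -0.42453441, -0.14595683]), 'wrist_torque': array([0.03920066, 0.0049745 , 0.0549874 ]), 'opening': 0.08538103082469299}
```

View pics/top0.png

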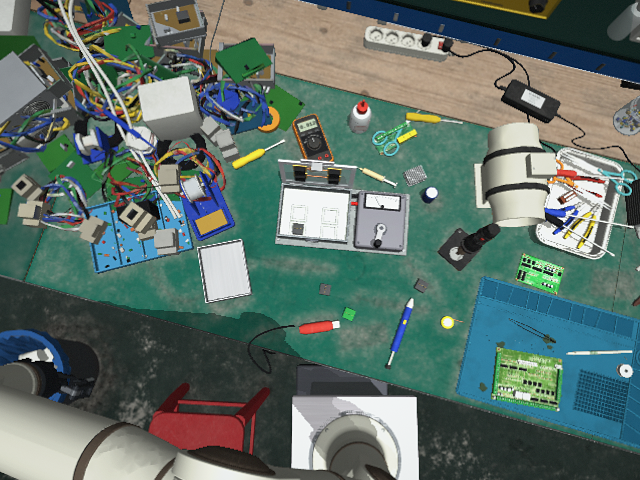

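View pics/scene0.png

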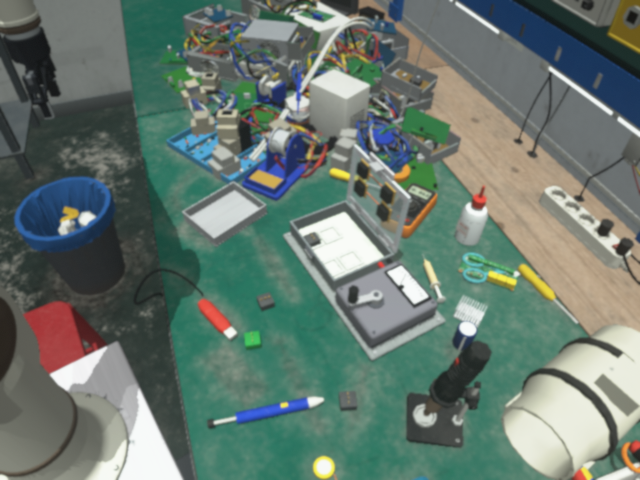

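The top view shows the box at about (315,215), a tested relay in the front-left nest at (298,229), dark loose blocks at (325,289) and (420,285), a green look-alike at (349,314), the tray at (224,271), and the crank knob near (380,230). Next I'll check enlarged crops.

```bash
python3 - <<'E'
from h import *
t=cv2.imread('pics/top0.png'); s=cv2.imread('pics/scene0.png')
a=cv2.resize(t[150:330,190:440],(800,576),interpolation=cv2.INTER_CUBIC); cv2.imwrite('pics/c1.png',a)
b=cv2.resize(s[140:420,180:460],(600,600),interpolation=cv2.INTER_CUBIC); cv2.imwrite('pics/c2.png',b)
c=cap('top')
for n,p,z in [('r1',(325,289),.016),('r2',(420,285),.016),('tested',(298,229),.033),('tray',(224,271),.014),('green',(349,314),.016)]: print(n,onz(c,p,z).round(3))
E
```

```text
r1 [[0.422 0.076 0.016]]
r2 [[ 0.433 -0.175  0.016]]
tested [[0.579 0.148 0.033]]
tray [[0.469 0.344 0.014]]
green [[0.357 0.013 0.016]]
```

View pics/c1.png

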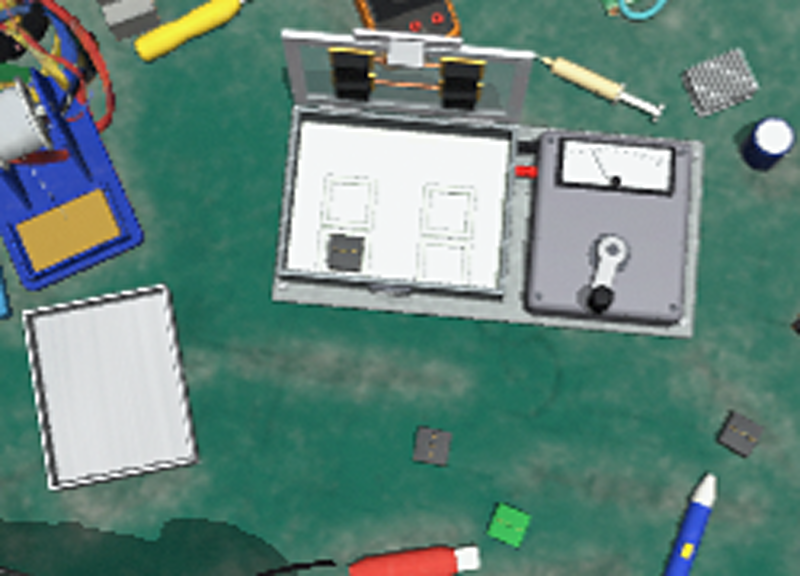

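View pics/c2.png

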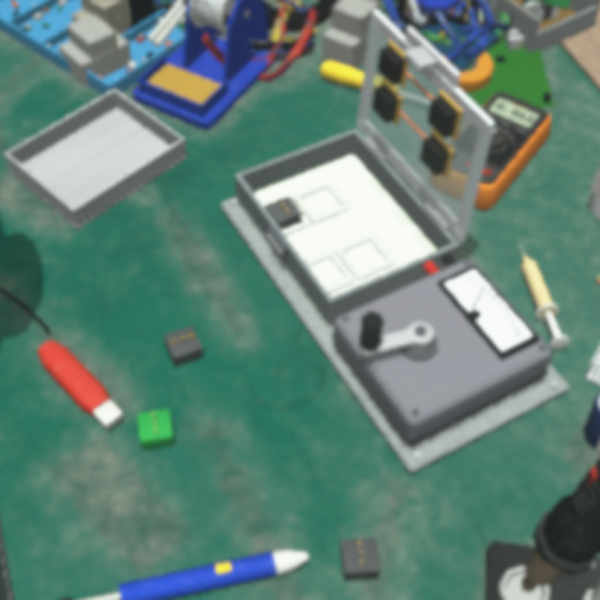

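Two loose black relays with brass pins, at top-view (325,289) and (420,285), fit the description. The block at (349,314) is the green decoy. There is one tested relay, at (298,229), and no third black block. Next come the test set pose, crank, lid and relay centres.

```bash
cat > m.py <<'E'
from h import *
from scipy.optimize import least_squares
def sub(c,p,half=9,thr=95,up=8,zoom=True):
    # dark block near p -> centre px of filled min area rect
    x,y=int(p[0])-half,int(p[1])-half
    im=cv2.resize(c['frame'][y:y+2*half,x:x+2*half],None,fx=up,fy=up,interpolation=cv2.INTER_CUBIC)
    hsv=cv2.cvtColor(im,cv2.COLOR_BGR2HSV); 
    m=((hsv[...,2]<thr)&(hsv[...,1]<110)).astype(np.uint8)*255
    m=cv2.morphologyEx(m,cv2.MORPH_CLOSE,np.ones((2*up,2*up)))
    cs,_=cv2.findContours(m,cv2.RETR_EXTERNAL,cv2.CHAIN_APPROX_NONE)
    k=max(cs,key=cv2.contourArea); r=cv2.minAreaRect(k)
    b=(cv2.boxPoints(r)+.5)/up-.5+[x,y]
    return b
E
python3 - <<'E'
from m import *
T=cap('top');S=cap('scene')
c1=lambda x,y:(190+x*.3125,150+y*.3125); c2=lambda x,y:(180+x*.46667,140+y*.46667)
obs=[(T,c1(273,300),(-.078,.178,.011)),(T,c1(691,335),(-.078,-.178,.011)),(T,c1(704,141),(.094,-.178,.011)),
(S,c2(222,205),(-.078,.178,.011)),(S,c2(412,468),(-.078,-.178,.011)),(S,c2(567,388),(.094,-.178,.011)),
(S,c2(238,178),(-.062,.172,.049)),(T,c1(281,279),(-.062,.172,.049))]
def W(q,P): 
    c,s=np.cos(q[2]),np.sin(q[2]); return np.array([q[0]+c*P[0]-s*P[1],q[1]+s*P[0]+c*P[1],P[2]])
f=lambda q:np.concatenate([(proj(c,W(q,P))[0]-p) for c,p,P in obs])
r=least_squares(f,[.63,.05,-.05],loss='soft_l1'); print(r.x.round(4),f(r.x).round(1))
for n,pt,ps,z in [('r1',(325,289),(265,301),.016),('r2',(420,285),(348,400),.016),('tested',(298,229),(313,239),.033)]:
    for C,p in((T,pt),(S,ps)):
        b=sub(C,p,10 if C is T else 14); w=onz(C,b,z); print(n,w.mean(0).round(4),[np.linalg.norm(w[i]-w[i-1]).round(3) for i in range(2)],np.degrees([np.arctan2(*(w[i]-w[i-1])[[1,0]]) for i in range(2)]).round(0))
cc,ss=np.cos(r.x[2]),np.sin(r.x[2]);M=np.array([[cc,ss],[-ss,cc]])
for n,p in [('n1',(346,252)),('n3',(348,202)),('n4',(447,212)),('n2',(444,263))]:
    w=onz(T,c1(*p),.022)[0]; print(n,w.round(4),(M@(w[:2]-r.x[:2])).round(4))
for C,p,z in[(T,c1(612,248),.075),(T,c1(599,294),.111),(S,c2(421,332),.075),(S,c2(373,318),.111)]:
    w=onz(C,p,z)[0]; print('crank',w.round(4),(M@(w[:2]-r.x[:2])).round(4))
for C,P in ((T,[(24,311),(166,286),(198,463),(53,489)]),(S,[(8,154),(115,91),(186,145),(78,212)])):
    q=[(c1 if C is T else c2)(*p) for p in P]; w=onz(C,q,.028); print('tray',w.mean(0).round(4),w[:,:2].round(3).tolist())
# lid top edge corners: triangulate
def tri(a,b):
    u=ray(T,a)[0];v=ray(S,b)[0];A=np.c_[u,-v];t=np.linalg.lstsq(A,S['o']-T['o'],rcond=None)[0];p=T['o']+u*t[0];q=S['o']+v*t[1];return ((p+q)/2).round(4),np.linalg.norm(p-q).round(4)
print('lid',tri(c1(284,33),c2(378,13)),tri(c1(533,53),c2(492,124)))
E
```

```text
[ 0.6057  0.0251 -0.086 ] [ 0.2 -0.1  1.6  0.8  1.2 -0.5 -1.8 -1.2 -0.2  2.1  2.2 -0.8 -2.2 -1.7
 -0.6 -1.7]
r1 [0.4215 0.0768 0.016 ] [np.float64(0.029), np.float64(0.03)] [ 79. -11.]
r1 [0.4141 0.0615 0.016 ] [np.float64(0.035), np.float64(0.024)] [132.  50.]
r2 [ 0.4322 -0.1754  0.016 ] [np.float64(0.032), np.float64(0.031)] [ 59. -32.]
r2 [ 0.4233 -0.1939  0.016 ] [np.float64(0.007), np.float64(0.027)] [ 55. -33.]
tested [0.5802 0.1485 0.033 ] [np.float64(0.025), np.float64(0.029)] [85. -4.]
tested [0.5539 0.148  0.033 ] [np.float64(0.032), np.float64(0.011)] [86. 13.]
n1 [0.5823 0.1484 0.022 ] [-0.0339  0.1208]
n3 [0.6253 0.1472 0.022 ] [0.009  0.1233]
n4 [0.617  0.0636 0.022 ] [0.0079 0.0394]
n2 [0.5732 0.0661 0.022 ] [-0.0359  0.0381]
crank [ 0.5761 -0.0679  0.075 ] [-0.0216 -0.0951]
crank [ 0.5324 -0.0523  0.111 ] [-0.0664 -0.0834]
crank [ 0.5756 -0.0709  0.075 ] [-0.0218 -0.0982]
crank [ 0.5324 -0.0567  0.111 ] [-0.066  -0.0878]
tray [0.4679 0.3402 0.028 ] [[0.53, 0.414], [0.552, 0.297], [0.406, 0.266], [0.384, 0.383]]
tray [0.4708 0.3341 0.028 ] [[0.389, 0.38], [0.53, 0.408], [0.552, 0.286], [0.413, 0.262]]
lid (array([0.7177, 0.1881, 0.1892]), np.float64(0.0043)) (array([0.7   , 0.0037, 0.1925]), np.float64(0.0001))
```

```bash
cat > d.py <<'E'
# d.py x y z yaw : shifts in tool axes (mm, deg)
import sys
from h import *
s=sensors.observe(); p=np.array(s['eef_pos']); Q=rot(s['eef_rot'])
print('t',s['t'],'pos',p.round(4),'rpy',np.array(s['eef_rot']).round(3),'F',np.array(s['contact_force']).round(1),'open',round(s['opening'],4),'q',np.array(s['joint_pos']).round(2))
for a in sys.argv[1:]:
    x,y,z,w=map(float,a.split(','))
    d=Q.T@(np.array([x,y,z])-p)*1000; rv=R.from_matrix(Q.T@R.from_euler('xyz',[np.pi,0,w]).as_matrix()).as_rotvec(degrees=True)
    print(a,'->',d.round(1),rv.round(1))
E
python3 d.py .580,.148,.2,1.485 .580,.148,.098,1.485
```

```text
t 0.25 pos [0.2294 0.6079 0.3034] rpy [-3.142e+00  1.000e-03  1.210e+00] F [ 0.1 -0.6 -0.5] open 0.0856 q [-0.95  0.5  -0.43  1.55  0.22  1.14 -0.21]
.580,.148,.2,1.485 -> [-306.4  490.4  103.7] [ -0.    0.1 -15.8]
.580,.148,.098,1.485 -> [-306.3  490.4  205.7] [ -0.    0.1 -15.8]
```

>>> apply_moves(plan="-306 490 104 0 0 -15.8 105;-306 490 104 0 0 -15.8 105;-306 490 104 0 0 -15.8 105;-306 490 104 0 0 -15.8 105;-306 490 104 0 0 -15.8 105;-306 490 104 0 0 -15.8 105;-306 490 104 0 0 -15.8 105;-306 490 104 0 0 -15.8 105;-306 490 104 0 0 -15.8 105;-306 490 104 0 0 -15.8 105", squeeze=30)

```text
t: 1.25
eef_pos: [0.5287, 0.2151, 0.215]
eef_rot: [3.141, 0.001, 1.486]
contact_force: [1.0, 1.3, 0.4]
opening: 0.0504
```

```bash
python3 d.py .580,.148,.2,1.485 .580,.148,.098,1.485
```

```text
t 1.25 pos [0.5287 0.2151 0.215 ] rpy [3.141e+00 1.000e-03 1.486e+00] F [1.  1.3 0.4] open 0.0504 q [-0.16  0.45 -0.35  1.83  0.19  0.89  0.89]
.580,.148,.2,1.485 -> [-62.5  56.8  15.1] [0.  0.  0.1]
.580,.148,.098,1.485 -> [-62.5  56.8 117.1] [0.  0.  0.1]
```

>>> apply_moves(plan="-62 57 15 0 0 0 105;-62 57 15 0 0 0 105;-62 57 50 0 0 0 105;-62 57 80 0 0 0 105;-62 57 80 0 0 0 105;-62 57 80 0 0 0 105")

```text
t: 1.85
eef_pos: [0.5799, 0.1488, 0.135]
eef_rot: [-3.14, 0.001, 1.486]
contact_force: [0.4, -0.4, 1.5]
opening: 0.0503
```

```bash
python3 - <<'E'
from h import *
c=cap('scene'); cv2.imwrite('pics/c3.png',cv2.resize(c['frame'][150:330,230:430],(660,594),interpolation=cv2.INTER_CUBIC))
E
python3 d.py .580,.148,.098,1.485
```

```text
t 1.9 pos [0.5808 0.1492 0.1361] rpy [ 3.14  -0.     1.487] F [1.1 0.1 0.8] open 0.0501 q [-0.07  0.6  -0.29  1.8   0.24  0.77  1.  ]
.580,.148,.098,1.485 -> [-1.3 -0.7 38.1] [ 0.1 -0.   0.1]
```

View pics/c3.png

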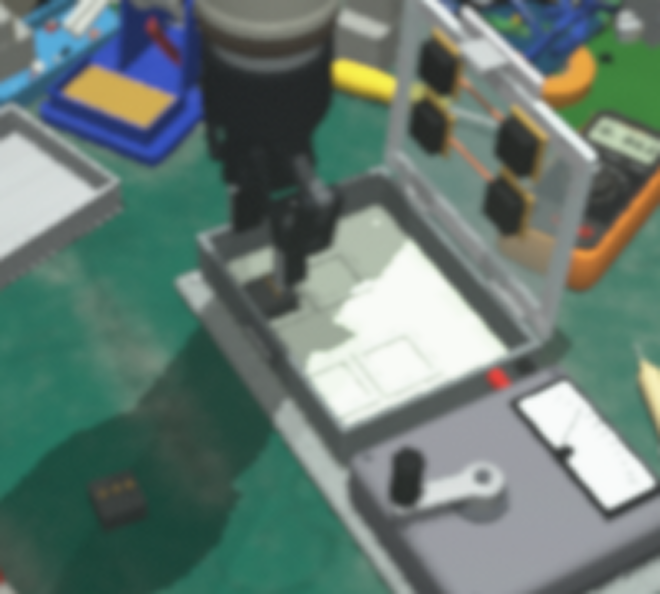

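The fingers straddle the relay, with the near fingertip at about crop (290,280) beside it. Descend and grip.

>>> apply_moves(plan="-1 0 18 0 0 0 105;-1 0 30 0 0 0 105;-1 0 37 0 0 0 105;-1 0 37 0 0 0 105;-1 0 37 0 0 0 220;-1 0 37 0 0 0 220;-1 0 37 0 0 0 220;-1 0 37 0 0 0 220;-1 0 37 0 0 0 220;-1 0 37 0 0 0 220", squeeze=40)

```text
t: 2.9
eef_pos: [0.5814, 0.1485, 0.1]
eef_rot: [3.139, -0.001, 1.487]
contact_force: [-0.5, -0.4, 5.0]
opening: 0.0266
```

```bash
python3 d.py .580,.148,.23,1.485 .468,.339,.23,1.4 .468,.339,.105,1.4
```

```text
t 2.9 pos [0.5814 0.1485 0.1   ] rpy [ 3.139e+00 -1.000e-03  1.487e+00] F [-0.5 -0.4  5. ] open 0.0266 q [-0.09  0.66 -0.28  1.81  0.26  0.7   0.98]
.580,.148,.23,1.485 -> [  -0.5   -1.  -130. ] [ 0.2 -0.   0.1]
.468,.339,.23,1.4 -> [ 180.4 -128.6 -130.2] [ 0.1 -0.   5. ]
.468,.339,.105,1.4 -> [ 180.3 -129.    -5.2] [ 0.1 -0.   5. ]
```

>>> apply_moves(plan="0 0 -50 0 0 0 220;0 0 -100 0 0 0 220;45 -32 -110 0 0 1 220;90 -64 -110 0 0 2 220;135 -97 -110 0 0 4 220;180 -129 -110 0 0 5 220;180 -129 -110 0 0 5 220;180 -129 -110 0 0 5 220")

```text
t: 3.7
eef_pos: [0.4639, 0.3434, 0.2098]
eef_rot: [3.141, -0.003, 1.408]
contact_force: [-0.2, -0.9, -0.6]
opening: 0.0263
```

```bash
python3 - <<'E'
from h import *
c=cap('scene'); cv2.imwrite('pics/c4.png',cv2.resize(c['frame'][90:350,150:410],(600,600),interpolation=cv2.INTER_CUBIC))
E
python3 d.py .468,.339,.09,1.4
```

```text
t 3.75 pos [0.466  0.3405 0.2096] rpy [ 3.140e+00 -1.000e-03  1.404e+00] F [ 0.5 -0.3 -0.5] open 0.0263 q [-0.4   0.47 -0.35  1.82  0.21  0.88  0.55]
.468,.339,.09,1.4 -> [ -1.3   2.  119.6] [ 0.1 -0.1  0.2]
```

View pics/c4.png

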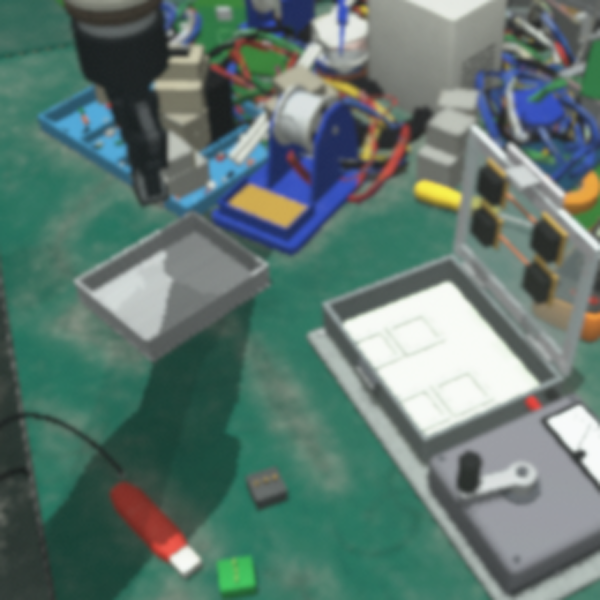

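The gripper is over the tray (tray at crop (175,285), unmoved) and nest 1 is empty. Lower and release.

>>> apply_moves(plan="-1 2 50 0 0 0 220;-1 2 95 0 0 0 220;-1 2 110 0 0 0 220;-1 2 119 0 0 0 220;-1 2 119 0 0 0 220;-1 2 119 0 0 0 105;-1 2 119 0 0 0 105;-1 2 119 0 0 0 105;-1 2 80 0 0 0 105;-1 2 30 0 0 0 105")

```text
t: 4.75
eef_pos: [0.4664, 0.3382, 0.1789]
eef_rot: [-3.14, 0.002, 1.405]
contact_force: [0.7, 0.7, 0.6]
opening: 0.0502
```

```bash
python3 - <<'E'
from m import *
c=cap('top'); b=sub(c,(325,289),10); w=onz(c,b,.016); print('r1',w.mean(0).round(4),np.degrees([np.arctan2(*(w[i]-w[i-1])[[1,0]]) for i in range(2)]).round(0))
b=sub(c,(420,285),10); w=onz(c,b,.016); print('r2',w.mean(0).round(4),np.degrees([np.arctan2(*(w[i]-w[i-1])[[1,0]]) for i in range(2)]).round(0))
E
python3 d.py .422,.077,.16,1.379 .422,.077,.079,1.379
```

```text
r1 [0.4214 0.0765 0.016 ] [ 80. -10.]
r2 [ 0.4322 -0.1763  0.016 ] [ 59. -32.]
t 4.8 pos [0.4705 0.3419 0.189 ] rpy [ 3.132 -0.008  1.405] F [1.6 0.7 4.8] open 0.0505 q [-0.4   0.5  -0.35  1.83  0.23  0.83  0.54]
.422,.077,.16,1.379 -> [-269.5   -4.3   26.8] [ 0.5 -0.5  1.5]
.422,.077,.079,1.379 -> [-270.2   -5.1  107.7] [ 0.5 -0.5  1.5]
```

>>> apply_moves(plan="-45 0 10 0 0 1.5 105;-90 0 20 0 0 1.5 105;-135 -2 27 0 0 1.5 105;-180 -3 27 0 0 1.5 105;-225 -4 27 0 0 1.5 105;-269 -4 27 0 0 1.5 105;-269 -4 60 0 0 1.5 105;-269 -4 60 0 0 1.5 105;-269 -4 60 0 0 1.5 105")

```text
t: 5.7
eef_pos: [0.4228, 0.0785, 0.1272]
eef_rot: [3.133, -0.009, 1.38]
contact_force: [0.9, -0.1, 0.4]
opening: 0.0503
```

```bash
python3 - <<'E'
from h import *
c=cap('scene'); cv2.imwrite('pics/c5.png',cv2.resize(c['frame'][160:360,160:360],(600,600),interpolation=cv2.INTER_CUBIC))
E
python3 d.py .422,.077,.08,1.379
```

```text
t 5.75 pos [0.4233 0.0791 0.1277] rpy [ 3.132 -0.009  1.381] F [-1.1  0.5  0.7] open 0.0499 q [ 0.02  0.39 -0.3   2.22  0.21  0.55  0.94]
.422,.077,.08,1.379 -> [-2.7 -1.4 47.7] [ 0.6 -0.5  0.1]
```

View pics/c5.png

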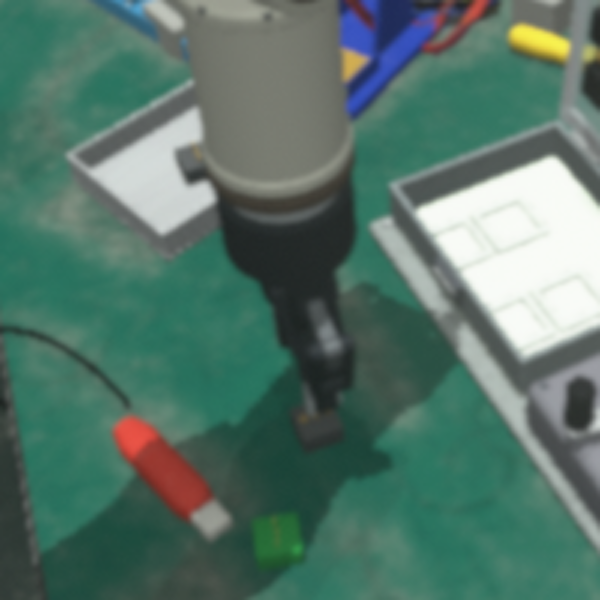

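The tested relay lies in the tray at crop (195,160), and the fingers straddle relay 1 at (318,425). Descend and grip.

>>> apply_moves(plan="-2 -1 25 0.6 -0.5 0 105;-2 -1 40 0.6 -0.5 0 105;-2 -1 48 0.6 -0.5 0 105;-2 -1 48 0.6 -0.5 0 105;-2 -1 48 0.6 -0.5 0 220;-2 -1 48 0.6 -0.5 0 220;-2 -1 48 0.6 -0.5 0 220;-2 -1 48 0.6 -0.5 0 220;-2 -1 48 0.6 -0.5 0 220")

```text
t: 6.65
eef_pos: [0.4232, 0.0782, 0.0807]
eef_rot: [3.141, -0.002, 1.381]
contact_force: [-0.6, 1.2, 5.4]
opening: 0.0267
```

```bash
python3 d.py .422,.077,.16,1.379 .580,.148,.16,1.485 .580,.148,.1,1.485
```

```text
t 6.65 pos [0.4232 0.0782 0.0807] rpy [ 3.141e+00 -2.000e-03  1.381e+00] F [-0.6  1.2  5.4] open 0.0267 q [-0.03  0.49 -0.25  2.23  0.27  0.45  0.89]
.422,.077,.16,1.379 -> [ -1.2  -0.8 -79.3] [ 0.1 -0.1  0.1]
.580,.148,.16,1.485 -> [ 98.3 140.9 -79. ] [ 0.1 -0.1 -6. ]
.580,.148,.1,1.485 -> [ 98.2 140.9 -19. ] [ 0.1 -0.1 -6. ]
```

>>> apply_moves(plan="0 0 -45 0 0 0 220;0 0 -80 0 0 0 220;33 47 -80 0 0 -2 220;66 94 -80 0 0 -4 220;98 142 -80 0 0 -6 220;98 142 -80 0 0 -6 220;98 142 -60 0 0 -6 220;98 142 -40 0 0 -6 220;98 142 -40 0 0 -6 220")

```text
t: 7.55
eef_pos: [0.5792, 0.1468, 0.1186]
eef_rot: [-3.138, 0.0, 1.486]
contact_force: [-0.1, -0.4, -0.5]
opening: 0.0267
```

```bash
python3 - <<'E'
from h import *
c=cap('scene'); cv2.imwrite('pics/c6.png',cv2.resize(c['frame'][200:300,270:390],(720,600),interpolation=cv2.INTER_CUBIC))
E
python3 d.py .5812,.148,.1,1.485
```

```text
t 7.6 pos [0.5799 0.1471 0.12  ] rpy [-3.14  -0.     1.486] F [-0.2 -0.3 -0.3] open 0.0267 q [-0.06  0.63 -0.31  1.81  0.26  0.74  0.98]
.5812,.148,.1,1.485 -> [ 1.   1.2 20. ] [-0.1 -0.   0. ]
```

View pics/c6.png

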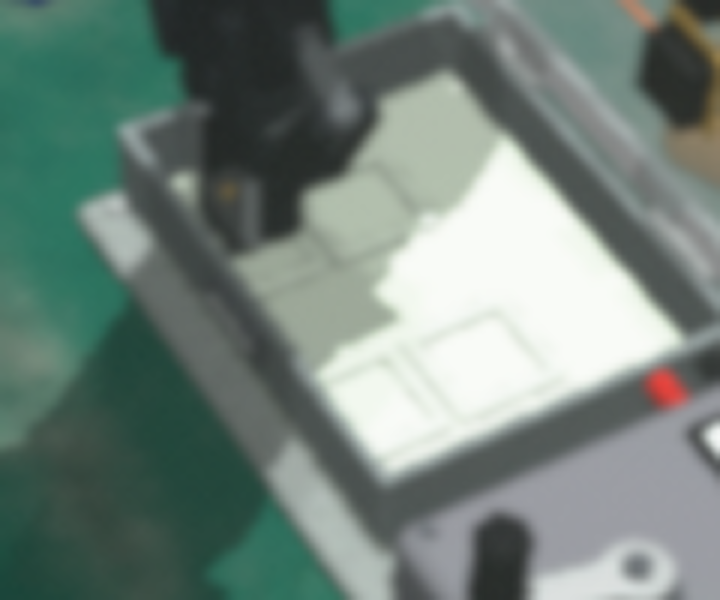

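The relay hangs just above nest 1, at about crop (225,215). Lower it in.

>>> apply_moves(plan="1 1 8 0 0 0 220;1 1 14 0 0 0 220;1 1 18 0 0 0 220;1 1 21 0 0 0 220;1 1 22 0 0 0 220;1 1 22 0 0 0 220;1 1 22 0 0 0 220")

```text
t: 8.3
eef_pos: [0.5811, 0.1481, 0.0982]
eef_rot: [-3.14, -0.0, 1.486]
contact_force: [-0.1, 0.5, -0.2]
opening: 0.0269
```

```bash
python3 d.py .5812,.148,.1,1.485
```

```text
t 8.3 pos [0.5811 0.1481 0.0982] rpy [-3.14  -0.     1.486] F [-0.1  0.5 -0.2] open 0.0269 q [-0.07  0.66 -0.3   1.81  0.28  0.71  0.97]
.5812,.148,.1,1.485 -> [-0.1  0.1 -1.8] [-0.1 -0.   0. ]
```

>>> apply_moves(plan="0 0 0 0 0 0 105;0 0 0 0 0 0 105;0 0 0 0 0 0 105;0 0 -45 0 0 0 105;0 0 -90 0 0 0 105;0 0 -130 0 0 0 105;0 0 -130 0 0 0 105")

```text
t: 9.0
eef_pos: [0.5847, 0.1493, 0.2348]
eef_rot: [3.132, -0.004, 1.486]
contact_force: [0.8, 0.4, 0.6]
opening: 0.0503
```

```bash
python3 d.py .432,-.176,.22,1.03 .432,-.176,.12,1.03
```

```text
t 9.0 pos [0.5847 0.1493 0.2348] rpy [ 3.132 -0.004  1.486] F [0.8 0.4 0.6] open 0.0503 q [-0.02  0.48 -0.36  1.74  0.2   0.94  1.03]
.432,-.176,.22,1.03 -> [-337.2 -124.7   12.3] [ 0.5 -0.4 26.1]
.432,-.176,.12,1.03 -> [-337.6 -125.6  112.3] [ 0.5 -0.4 26.1]
```

>>> apply_moves(plan="-47 -17 0 0 0 4 105;-94 -34 0 0 0 8 105;-141 -52 0 0 0 12 105;-188 -69 0 0 0 16 105;-235 -86 0 0 0 20 105;-282 -104 5 0 0 23 105;-337 -125 12 0.5 -0.4 26 105;-337 -125 40 0.5 -0.4 26 105;-337 -125 80 0.5 -0.4 26 105;-337 -125 100 0.5 -0.4 26 105")

```text
t: 10.0
eef_pos: [0.4306, -0.1759, 0.1298]
eef_rot: [-3.138, 0.002, 1.03]
contact_force: [-0.9, 0.8, 0.6]
opening: 0.0502
```

```bash
python3 - <<'E'
from m import *
c=cap('scene'); cv2.imwrite('pics/c7.png',cv2.resize(c['frame'][320:480,260:460],(600,480),interpolation=cv2.INTER_CUBIC))
t=cap('top');b=sub(t,(298,229),10,thr=110); w=onz(t,b,.033); print('nest1 relay',w.mean(0).round(4),[np.linalg.norm(w[i]-w[i-1]).round(3) for i in range(2)])
cv2.imwrite('pics/c7t.png',cv2.resize(t['frame'][190:260,265:365],(800,560),interpolation=cv2.INTER_CUBIC))
E
python3 d.py .432,-.176,.08,1.03
```

```text
nest1 relay [0.5788 0.1481 0.033 ] [np.float64(0.027), np.float64(0.031)]
t 10.1 pos [ 0.4301 -0.1748  0.1295] rpy [-3.135e+00  2.000e-03  1.032e+00] F [-0.8  0.2  0.1] open 0.05 q [ 0.45  0.42 -0.14  2.13  0.1   0.6   1.26]
.432,-.176,.08,1.03 -> [ 0.1  2.6 49.5] [-0.4  0.1  0.1]
```

View pics/c7.png

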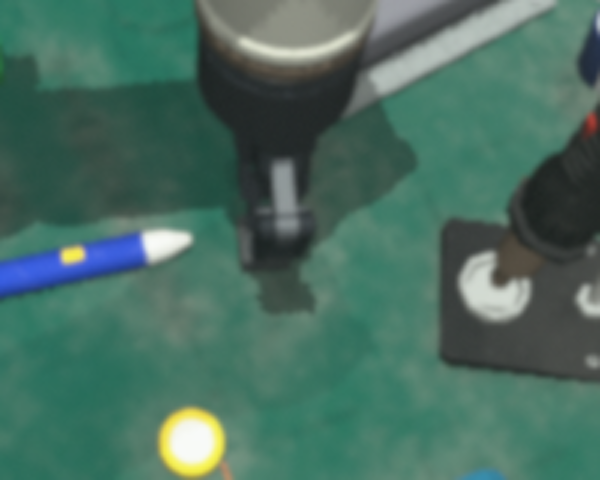

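View pics/c7t.png

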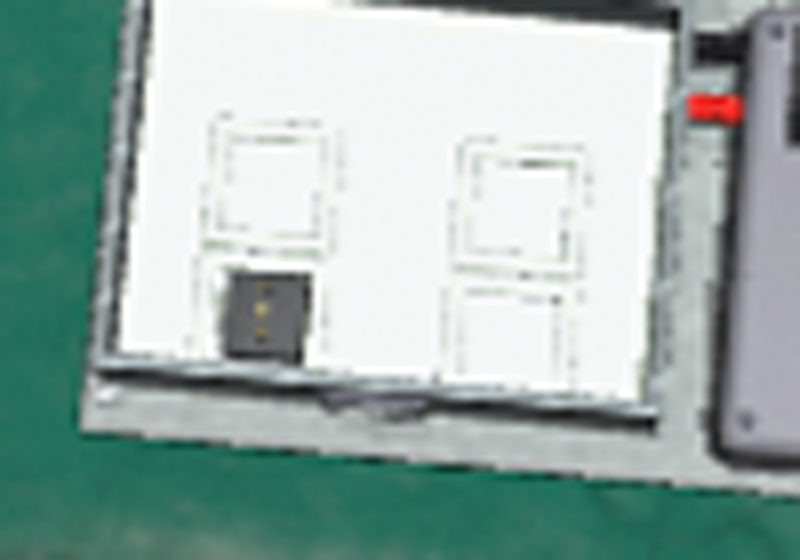

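Relay 1 is seated in nest 1 (crop (265,315)). Relay 2 is mostly hidden behind the near finger, at about crop (265,240). Descend with care.

>>> apply_moves(plan="0 3 15 -0.4 0 0 80;0 3 25 -0.4 0 0 80;0 3 32 -0.4 0 0 80;0 3 32 -0.4 0 0 80")

```text
t: 10.5
eef_pos: [0.4322, -0.1761, 0.0972]
eef_rot: [-3.141, 0.002, 1.032]
contact_force: [-1.1, -0.3, -0.4]
opening: 0.0583
```

```bash
python3 - <<'E'
from m import *
c=cap('scene'); cv2.imwrite('pics/c8.png',cv2.resize(c['frame'][360:440,300:400],(600,480),interpolation=cv2.INTER_CUBIC))
E
python3 d.py .432,-.176,.08,1.03
```

```text
t 10.55 pos [ 0.4325 -0.1762  0.0976] rpy [3.141e+00 2.000e-03 1.032e+00] F [-0.6 -0.3  0.4] open 0.0586 q [ 0.44  0.49 -0.13  2.14  0.12  0.52  1.25]
.432,-.176,.08,1.03 -> [-0.1 -0.5 17.6] [0.  0.1 0.1]
```

View pics/c8.png

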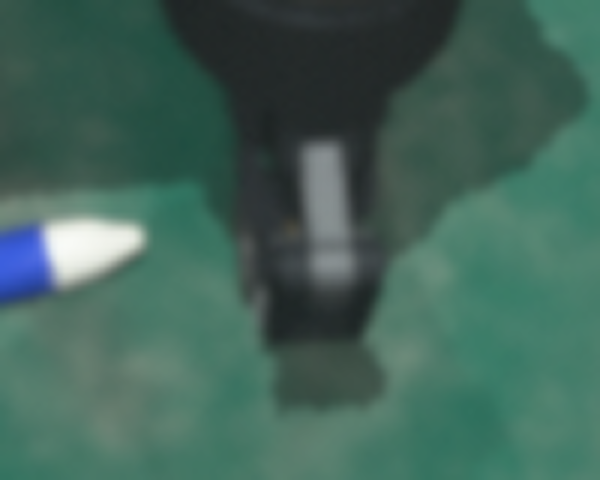

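A brass glint between the fingers at crop (292,228) shows the relay is there. Grip it.

>>> apply_moves(plan="0 0 10 0 0 0 80;0 0 17 0 0 0 80;0 0 18 0 0 0 80;0 0 18 0 0 0 220;0 0 18 0 0 0 220;0 0 18 0 0 0 220;0 0 18 0 0 0 220;0 0 18 0 0 0 220;0 0 18 0 0 0 220")

```text
t: 11.45
eef_pos: [0.4327, -0.1763, 0.0799]
eef_rot: [3.141, 0.002, 1.032]
contact_force: [0.4, -0.2, 3.5]
opening: 0.0267
```

```bash
python3 - <<'E'
import numpy as np
q=[.6057,.0251,-.086];c,s=np.cos(q[2]),np.sin(q[2])
print('nest2',q[0]+c*-.036-s*.036,q[1]+s*-.036+c*.036)
E
python3 d.py .432,-.176,.23,1.03 .5730,.0640,.23,1.485 .5730,.0640,.12,1.485
```

```text
nest2 0.5729252310440343 0.06405913910603087
t 11.45 pos [ 0.4327 -0.1763  0.0799] rpy [3.141e+00 2.000e-03 1.032e+00] F [ 0.4 -0.2  3.5] open 0.0267 q [ 0.43  0.52 -0.12  2.14  0.13  0.48  1.24]
.432,-.176,.23,1.03 -> [  -0.4   -0.6 -150.1] [0.  0.1 0.1]
.5730,.0640,.23,1.485 -> [ 277.9   -2.8 -150.6] [  0.    0.1 -26. ]
.5730,.0640,.12,1.485 -> [278.1  -2.9 -40.6] [  0.    0.1 -26. ]
```

>>> apply_moves(plan="0 0 -50 0 0 0 220;0 0 -100 0 0 0 220;0 0 -148 0 0 0 220;46 0 -150 0 0 -5 220;92 0 -150 0 0 -10 220;138 -1 -150 0 0 -15 220;184 -2 -150 0 0 -20 220;232 -2 -150 0 0 -26 220;279 -3 -150 0 0 -26 220;279 -3 -150 0 0 -26 220")

```text
t: 12.45
eef_pos: [0.5753, 0.0735, 0.2296]
eef_rot: [3.14, -0.004, 1.495]
contact_force: [-1.1, 0.1, -0.4]
opening: 0.0266
```

```bash
python3 d.py .5730,.065,.12,1.485  .5730,.065,.098,1.485
```

```text
t 12.45 pos [0.5753 0.0735 0.2296] rpy [ 3.14  -0.004  1.495] F [-1.1  0.1 -0.4] open 0.0266 q [ 0.1   0.45 -0.35  1.8   0.18  0.92  1.17]
.5730,.065,.12,1.485 -> [ -9.   -1.8 109.6] [ 0.1 -0.2  0.6]
.5730,.065,.098,1.485 -> [ -9.1  -1.9 131.6] [ 0.1 -0.2  0.6]
```

>>> apply_moves(plan="-9 -2 45 0 -0.2 0.6 220;-9 -2 90 0 -0.2 0.6 220;-9 -2 105 0 -0.2 0.6 220;-9 -2 105 0 -0.2 0.6 220;-9 -2 105 0 -0.2 0.6 220")

```text
t: 12.95
eef_pos: [0.5735, 0.065, 0.1257]
eef_rot: [3.139, -0.001, 1.484]
contact_force: [1.0, -0.3, 0.7]
opening: 0.0265
```

```bash
python3 - <<'E'
from m import *
c=cap('scene'); cv2.imwrite('pics/c9.png',cv2.resize(c['frame'][200:300,270:390],(720,600),interpolation=cv2.INTER_CUBIC))
E
python3 d.py .5730,.065,.098,1.485
```

```text
t 13.0 pos [0.5742 0.0651 0.1265] rpy [ 3.137e+00 -1.000e-03  1.484e+00] F [-0.2  0.6 -0.4] open 0.027 q [ 0.07  0.59 -0.3   1.86  0.25  0.72  1.11]
.5730,.065,.098,1.485 -> [-0.3 -1.3 28.5] [ 0.3 -0.1 -0. ]
```

View pics/c9.png

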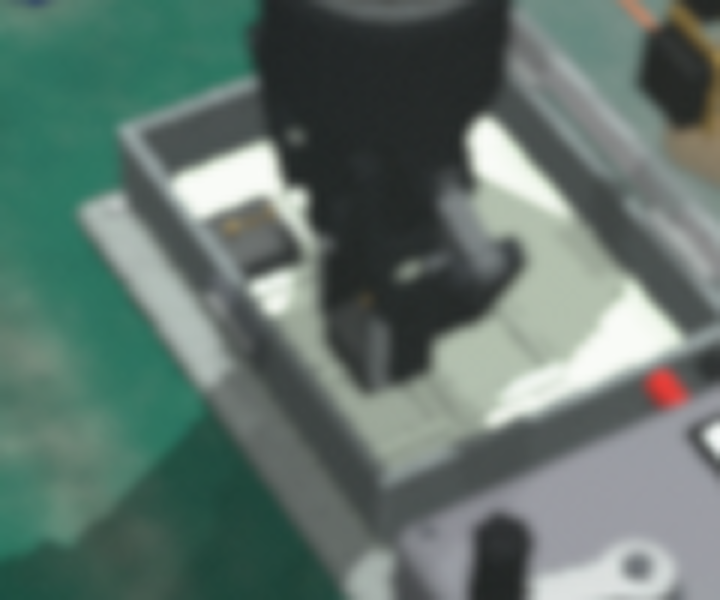

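Relay 1 is in its nest at crop (255,240), and relay 2 hangs over nest 2 at about (360,340). Lower it.

>>> apply_moves(plan="0 -1 10 0.3 0 0 220;0 -1 18 0.3 0 0 220;0 -1 24 0.3 0 0 220;0 -1 27 0.3 0 0 220;0 -1 28.5 0.3 0 0 220;0 -1 29 0.3 0 0 220;0 -1 29 0.3 0 0 220;0 -1 29 0.3 0 0 220")

```text
t: 13.8
eef_pos: [0.5735, 0.0653, 0.0977]
eef_rot: [-3.142, -0.001, 1.484]
contact_force: [0.4, -0.7, 0.2]
opening: 0.0264
```

```bash
python3 d.py .5730,.065,.098,1.485
```

```text
t 13.8 pos [0.5735 0.0653 0.0977] rpy [-3.142e+00 -1.000e-03  1.484e+00] F [ 0.4 -0.7  0.2] open 0.0264 q [ 0.06  0.64 -0.29  1.87  0.27  0.67  1.1 ]
.5730,.065,.098,1.485 -> [-0.3 -0.5 -0.3] [-0.  -0.1 -0. ]
```

>>> apply_moves(plan="0 0 0 0 0 0 105;0 0 0 0 0 0 105;0 0 0 0 0 0 105;0 0 -45 0 0 0 105;0 0 -90 0 0 0 105;0 -45 -120 0 0 0 255;0 -90 -160 0 0 0 255;0 -130 -205 0 0 0 255;0 -130 -205 0 0 0 255;0 -130 -205 0 0 0 255")

```text
t: 14.8
eef_pos: [0.4434, 0.0769, 0.3056]
eef_rot: [3.136, -0.001, 1.486]
contact_force: [0.7, -0.7, 0.1]
opening: 0.0003
```

```bash
python3 - <<'E'
from m import *
t=cap('top'); s=cap('scene')
for n,z,p in(('n1',.033,(298,229)),('n2',.033,tuple(proj(t,[.573,.065,.033])[0]))):
    w=onz(t,sub(t,p,10,thr=110),z); print(n,w.mean(0).round(4),[np.linalg.norm(w[i]-w[i-1]).round(3) for i in range(2)])
a=cv2.resize(t['frame'][190:310,190:350],(800,600),interpolation=cv2.INTER_CUBIC); cv2.imwrite('pics/c10.png',a)
E
python3 d.py
```

```text
n1 [0.5635 0.1666 0.033 ] [np.float64(0.018), np.float64(0.019)]
t 14.9 pos [0.4444 0.0761 0.3031] rpy [ 3.139e+00 -1.000e-03  1.484e+00] F [ 0.3 -0.6  0.6] open -0.0002 q [ 0.15  0.13 -0.41  2.03  0.06  0.99  1.19]Traceback (most recent call last):
  File "<stdin>", line 4, in <module>
  File "m.py", line 11, in sub
    k=max(cs,key=cv2.contourArea); r=cv2.minAreaRect(k)
ValueError: max() iterable argument is empty
```

>>> apply_moves(plan="45 0 0 0 0 0 255;90 0 -10 0 0 0 255;135 0 -10 0 0 0 255;180 20 -10 0 0 0 255;225 50 -10 0 0 0 255;260 80 -10 0 0 0 255;290 110 -10 0 0 0 255;290 110 -10 0 0 0 255")

```text
t: 15.7
eef_pos: [0.5818, 0.3586, 0.3084]
eef_rot: [-3.14, -0.002, 1.485]
contact_force: [-0.6, -0.5, -0.2]
opening: 0.0001
```

```bash
python3 - <<'E'
from m import *
t=cap('top'); s=cap('scene')
a=cv2.resize(t['frame'][180:270,265:415],(800,480),interpolation=cv2.INTER_CUBIC)[:300*2]
a=cv2.resize(t['frame'][190:260,265:365],(400,280),interpolation=cv2.INTER_CUBIC); b=cv2.resize(s['frame'][140:360,170:450],(764,600),interpolation=cv2.INTER_CUBIC)
b=b[:, :400].copy() if False else cv2.resize(b,(400,314))
top=np.zeros((600,800,3),np.uint8); top[:280,:400]=a; top[280:594,:400]=b; top[:560,400:]=cv2.resize(s['frame'][200:312,280:360],(400,560),interpolation=cv2.INTER_CUBIC)
cv2.imwrite('pics/c10.png',top)
E
python3 d.py .77,.089,.32,1.485
```

```text
t 15.8 pos [0.5792 0.3556 0.3098] rpy [-3.139e+00  1.000e-03  1.484e+00] F [ 0.3 -0.   0.2] open 0.0001 q [-0.26  0.56 -0.49  1.46  0.27  1.19  0.7 ]
.77,.089,.32,1.485 -> [-249.1  213.1  -10.4] [-0.1  0.1 -0. ]
```

View pics/c10.png

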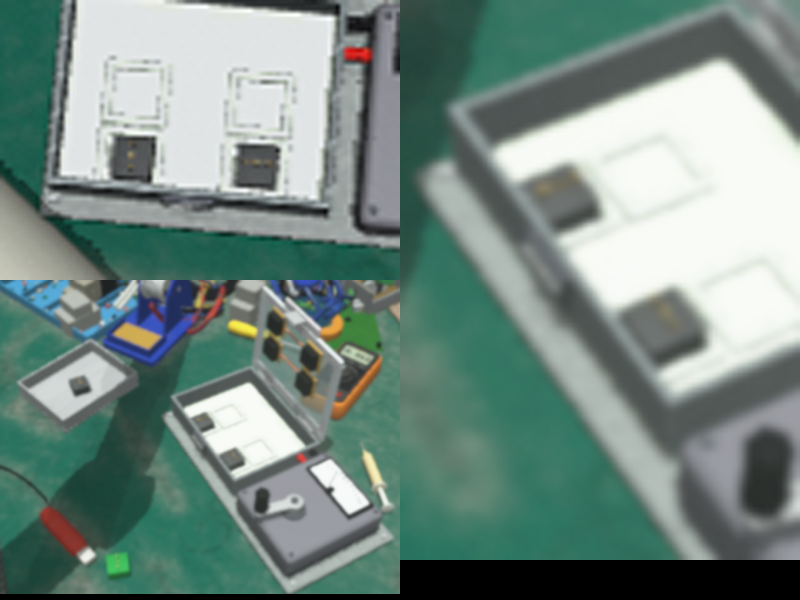

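Both bench relays are seated in the front nests, and the tested one is in the tray at (80,385) of the lower-left panel. Now go behind the lid.

>>> apply_moves(plan="-38 32 -10 0 0 0 255;-76 65 -10 0 0 0 255;-114 98 -10 0 0 0 255;-152 130 -10 0 0 0 255;-190 162 -10 0 0 0 255;-220 190 -10 0 0 0 255;-249 213 -10 0 0 0 255;-249 213 -10 0 0 0 255;-249 213 -10 0 0 0 255")

```text
t: 16.7
eef_pos: [0.7695, 0.0863, 0.3185]
eef_rot: [-3.138, 0.002, 1.48]
contact_force: [-0.5, 0.3, -0.8]
opening: 0.0
```

```bash
cat > lid.py <<'E'
import numpy as np,sys,subprocess
def tgt(th,r=.130,t=.005,hw=.011):
    X=.082-r*np.cos(th)+t*np.sin(th)+hw; Z=.05+r*np.sin(th)+t*np.cos(th)+.073
    return '%.4f,%.4f,%.4f,1.485'%(.6124+.9963*X,.1028-.0859*X,Z)
print(subprocess.run(['python3','d.py']+[tgt(float(a)) for a in sys.argv[1].split(',')]+sys.argv[2:],capture_output=True,text=True).stdout)
E
python3 lid.py 1.67,1.5,1.3,1.1,.9,.7,.5,.3,.2,.1 .77,.089,.25,1.485
```

```text
t 16.7 pos [0.7695 0.0863 0.3185] rpy [-3.138e+00  2.000e-03  1.480e+00] F [-0.5  0.3 -0.8] open 0.0 q [ 0.08  0.73 -0.41  1.15  0.28  1.33  1.17]
0.7228,0.0933,0.2519,1.485 -> [  2.9 -46.8  66.8] [-0.2  0.1 -0.3]
0.7009,0.0952,0.2530,1.485 -> [  2.8 -68.8  65.8] [-0.2  0.1 -0.3]
0.6752,0.0974,0.2496,1.485 -> [  2.7 -94.6  69.3] [-0.2  0.1 -0.3]
0.6507,0.0995,0.2411,1.485 -> [   2.6 -119.2   77.9] [-0.2  0.1 -0.3]
0.6284,0.1014,0.2279,1.485 -> [   2.5 -141.5   91.2] [-0.2  0.1 -0.3]
0.6092,0.1031,0.2106,1.485 -> [   2.5 -160.7  108.6] [-0.2  0.1 -0.3]
0.5938,0.1044,0.1897,1.485 -> [   2.5 -176.1  129.5] [-0.2  0.1 -0.3]
0.5828,0.1054,0.1662,1.485 -> [   2.5 -187.   153.1] [-0.2  0.1 -0.3]
0.5791,0.1057,0.1537,1.485 -> [   2.5 -190.7  165.6] [-0.2  0.1 -0.3]
0.5767,0.1059,0.1410,1.485 -> [   2.5 -193.   178.3] [-0.2  0.1 -0.3]
.77,.089,.25,1.485 -> [ 2.9  0.6 68.5] [-0.2  0.1 -0.3]
```

>>> apply_moves(plan="3 0 40 0 0 0 255;3 0 67 0 0 0 255;3 -10 67 0 0 0 255;3 -28 67 0 0 0 255;3 -47 67 0 0 0 255;3 -69 66 0 0 0 255;3 -82 67 0 0 0 255;3 -95 69 0 0 0 255;3 -107 73 0 0 0 255;3 -119 78 0 0 0 255")

```text
t: 17.7
eef_pos: [0.6497, 0.1016, 0.2421]
eef_rot: [-3.14, 0.001, 1.483]
contact_force: [1.2, 0.3, 0.6]
opening: -0.0005
```

```bash
python3 -c "
from h import *
t=cap('top');s=cap('scene')
im=np.zeros((600,640,3),np.uint8);im[:]=cv2.resize(s['frame'][120:345,250:490],(640,600),interpolation=cv2.INTER_CUBIC);cv2.imwrite('pics/c11.png',im)"
python3 lid.py 1.1,.9,.7,.5,.3,.2,.1
```

```text
t 17.8 pos [0.6482 0.1017 0.241 ] rpy [-3.136e+00  2.000e-03  1.484e+00] F [0.3 0.6 0.9] open -0.0002 q [ 0.11  0.58 -0.44  1.58  0.27  1.04  1.08]
0.6507,0.0995,0.2411,1.485 -> [-2.   2.7 -0.1] [-0.3  0.1 -0.1]
0.6284,0.1014,0.2279,1.485 -> [ -2.  -19.6  13.2] [-0.3  0.1 -0.1]
0.6092,0.1031,0.2106,1.485 -> [ -2.  -38.8  30.6] [-0.3  0.1 -0.1]
0.5938,0.1044,0.1897,1.485 -> [ -2.  -54.1  51.6] [-0.3  0.1 -0.1]
0.5828,0.1054,0.1662,1.485 -> [ -1.9 -65.   75.2] [-0.3  0.1 -0.1]
0.5791,0.1057,0.1537,1.485 -> [ -1.9 -68.7  87.7] [-0.3  0.1 -0.1]
0.5767,0.1059,0.1410,1.485 -> [ -1.8 -71.  100.4] [-0.3  0.1 -0.1]
```

View pics/c11.png

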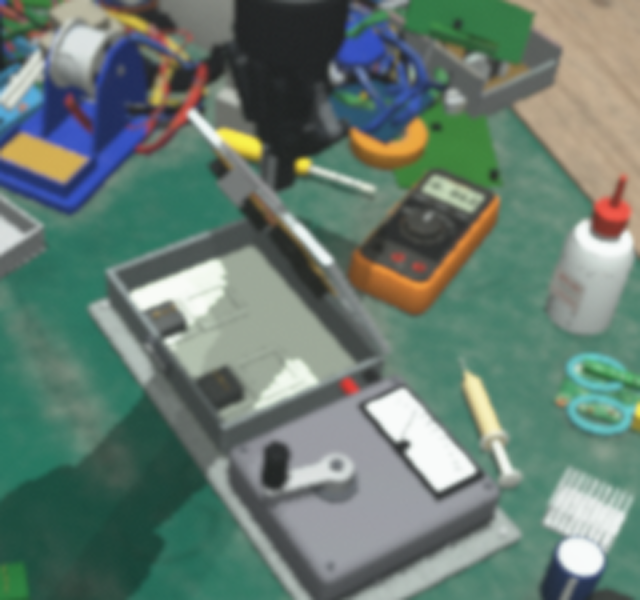

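The lid is following the closed fingers at about 60°, with its edge at crop (255,190). Keep swinging it down to about 0.1 rad.

>>> apply_moves(plan="-1 -10 6 0 0 0 255;-1 -20 13 0 0 0 255;-1 -30 22 0 0 0 255;-1 -39 31 0 0 0 255;-1 -47 41 0 0 0 255;-1 -54 52 0 0 0 255;-1 -60 63 0 0 0 255;-1 -65 75 0 0 0 255;-1 -68 84 0 0 0 255;-1 -68 90 0 0 0 255")

```text
t: 18.8
eef_pos: [0.5788, 0.1063, 0.15]
eef_rot: [-3.134, 0.003, 1.484]
contact_force: [-0.1, -0.4, 0.5]
opening: 0.0003
```

```bash
python3 lid.py .1,0
```

```text
t 18.8 pos [0.5788 0.1063 0.15  ] rpy [-3.134e+00  3.000e-03  1.484e+00] F [-0.1 -0.4  0.5] open 0.0003 q [ 0.09  0.59 -0.42  1.82  0.32  0.81  1.  ]
0.5767,0.1059,0.1410,1.485 -> [-0.5 -2.   9. ] [-0.5  0.2 -0.1]
0.5755,0.1060,0.1280,1.485 -> [-0.5 -3.1 22. ] [-0.5  0.2 -0.1]
```

>>> apply_moves(plan="0 -10 3 0 0 0 255;0 -15 8 0 0 0 255;0 -15 12 0 0 0 255;0 -15 16 0 0 0 255;0 -15 19 0 0 0 255;0 -15 21 0 0 0 255")

```text
t: 19.4
eef_pos: [0.5631, 0.1076, 0.1297]
eef_rot: [-3.132, 0.004, 1.484]
contact_force: [-4.6, 0.7, 5.8]
opening: -0.0001
```

>>> apply_moves(plan="0 0 3 0 0 0 255;0 0 6 0 0 0 255;0 0 8 0 0 0 255;0 0 8 0 0 0 255")

```text
t: 19.8
eef_pos: [0.5632, 0.1079, 0.127]
eef_rot: [-3.133, 0.006, 1.484]
contact_force: [-17.6, -4.1, 47.6]
opening: -0.0002
```

>>> apply_moves(plan="0 0 -10 0 0 0 255;0 0 -50 0 0 0 255;0 0 -100 0 0 0 255;0 -40 -140 0 0 0 255;0 -80 -180 0 0 0 255;0 -80 -180 0 0 0 255")

```text
t: 20.4
eef_pos: [0.484, 0.1173, 0.3112]
eef_rot: [-3.138, 0.006, 1.486]
contact_force: [1.5, 1.4, -0.3]
opening: -0.0
```

```bash
python3 - <<'E'
from h import *
s=cap('scene');cv2.imwrite('pics/c12.png',cv2.resize(s['frame'][185:345,260:440],(675,600),interpolation=cv2.INTER_CUBIC))
E
python3 d.py
```

```text
t 20.45 pos [0.4842 0.1171 0.3112] rpy [-3.138  0.006  1.486] F [-1.8 -0.9  0.7] open -0.0002 q [ 0.17  0.23 -0.53  1.91  0.14  1.04  1.07]
```

View pics/c12.png

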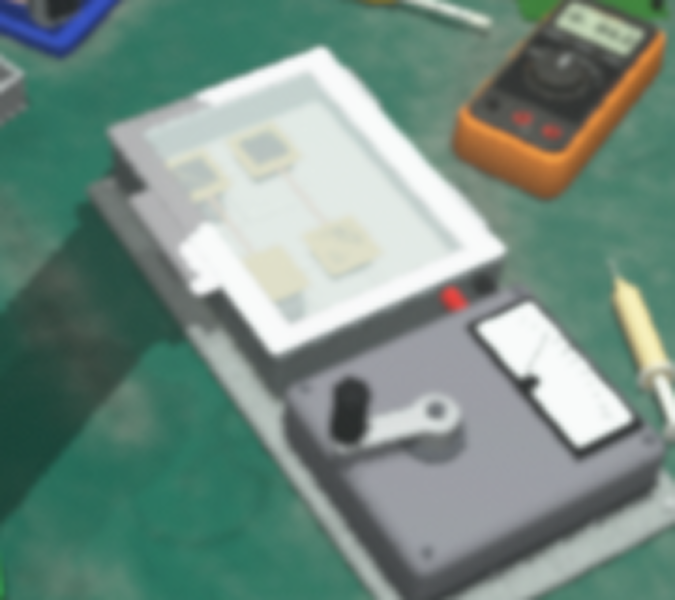

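The lid looks flush on the box, with its front-right corner at crop (280,350) and its edge parallel to the rim. I'll check the corner height numerically and line up the knob, which is at (350,410).

```bash
python3 - <<'E'
from h import *
s=cap('scene'); q=[.6057,.0251,-.086];c,d=np.cos(q[2]),np.sin(q[2])
W=lambda x,y,z:np.array([q[0]+c*x-d*y,q[1]+d*x+c*y,z])
f=lambda x,y:(260+x*.26667,185+y*.26667)
print('front-right lid seen',f(280,350),'shut',proj(s,W(-.064,-.016,.054)),'ajar',proj(s,W(-.064,-.016,.0613)))
print('back-right seen',f(504,250),'exp',proj(s,W(.082,-.016,.054)))
print('front-left seen',f(108,132),'shut',proj(s,W(-.064,.172,.054)),'ajar',proj(s,W(-.064,.172,.0613)))
print('board corner front-left seen',f(90,188), proj(s,W(-.078,.178,.011)))
E
python3 d.py .5324,-.0545,.24,1.485 .5324,-.0545,.153,1.485
```

```text
front-right lid seen (334.6676, 278.3345) shut [[332.84462077 280.09237774]] ajar [[332.9629493  277.70058145]]
back-right seen (394.40168, 251.66750000000002) exp [[394.83446163 252.25639547]]
front-left seen (288.80036, 220.20044000000001) shut [[287.89492742 220.00060091]] ajar [[287.76340045 217.55046177]]
board corner front-left seen (284.0003, 235.13396) [[281.75636298 234.44963502]]
t 20.5 pos [0.4854 0.1163 0.3095] rpy [-3.138  0.006  1.485] F [ 0.2 -0.1  0.2] open -0.0 q [ 0.17  0.23 -0.52  1.91  0.14  1.04  1.07]
.5324,-.0545,.24,1.485 -> [-165.6   61.8   70.3] [-0.2  0.4 -0. ]
.5324,-.0545,.153,1.485 -> [-165.1   62.1  157.3] [-0.2  0.4 -0. ]
```

```bash
python3 d.py .5632,.1079,.145,1.485 .5632,.1079,.127,1.485
```

```text
t 20.5 pos [0.4854 0.1163 0.3095] rpy [-3.138  0.006  1.485] F [ 0.2 -0.1  0.2] open -0.0 q [ 0.17  0.23 -0.52  1.91  0.14  1.04  1.07]
.5632,.1079,.145,1.485 -> [ -0.6  78.9 164.2] [-0.2  0.4 -0. ]
.5632,.1079,.127,1.485 -> [ -0.5  79.  182.2] [-0.2  0.4 -0. ]
```

>>> apply_moves(plan="-1 40 30 0 0.4 0 255;-1 79 65 0 0.4 0 255;-1 79 110 0 0.4 0 255;-1 79 150 0 0.4 0 255;-1 79 166 0 0.4 0 255;-1 79 175 0 0.4 0 255;-1 79 179 0 0.4 0 255;-1 79 179 0 0.4 0 255;-1 79 179 0 0.4 0 255")

```text
t: 21.4
eef_pos: [0.5644, 0.1077, 0.1319]
eef_rot: [-3.141, -0.001, 1.485]
contact_force: [0.1, 0.9, 0.1]
opening: 0.0002
```

>>> apply_moves(plan="0 0 3 0 0 0 255;0 0 3 0 0 0 255;0 0 4 0 0 0 255;0 0 4 0 0 0 255")

```text
t: 21.8
eef_pos: [0.5645, 0.1076, 0.1281]
eef_rot: [-3.141, -0.001, 1.485]
contact_force: [0.3, 0.2, -0.1]
opening: 0.0001
```

At z 0.128 the fingers touch nothing, where an ajar lid would already have stopped them, so the lid is shut. Now the knob.

>>> apply_moves(plan="0 0 -50 0 0 0 105;0 0 -100 0 0 0 105;-45 -20 -110 0 0 0 105;-90 -40 -110 0 0 0 105;-135 -48 -110 0 0 0 105;-164 -48 -110 0 0 0 105;-164 -48 -110 0 0 0 105;-164 -48 -110 0 0 0 105")

```text
t: 22.6
eef_pos: [0.5025, -0.0524, 0.2381]
eef_rot: [-3.142, -0.001, 1.483]
contact_force: [-0.2, 0.1, 0.1]
opening: 0.0501
```

```bash
python3 - <<'E'
from h import *
s=cap('scene');t=cap('top');a=cv2.resize(s['frame'][220:340,300:440],(700,600),interpolation=cv2.INTER_CUBIC);cv2.imwrite('pics/c13.png',a)
E
python3 d.py .5324,-.0545,.153,1.485
```

```text
t 22.7 pos [ 0.5028 -0.0505  0.2381] rpy [-3.142e+00 -2.000e-03  1.486e+00] F [-0.2  1.   0.2] open 0.0504 q [ 0.43  0.33 -0.45  1.97  0.18  0.88  1.37]
.5324,-.0545,.153,1.485 -> [-1.7 29.8 85.1] [-0.  -0.1  0.1]
```

View pics/c13.png

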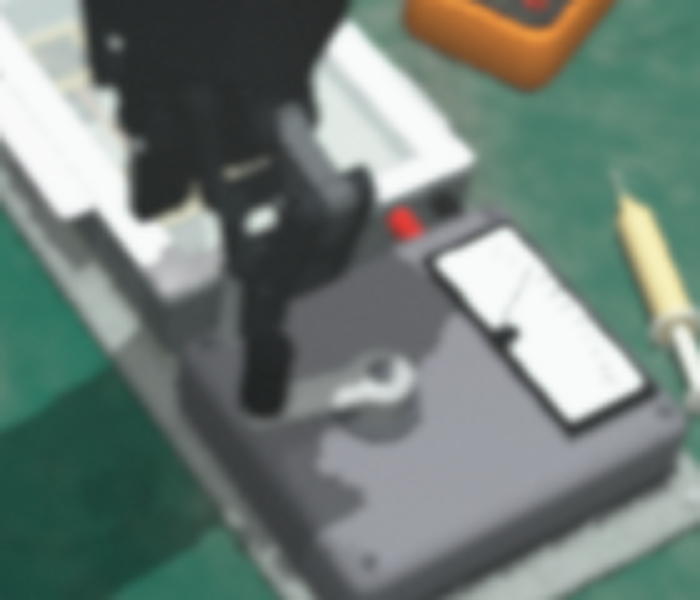

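The knob is unmoved at crop (265,375); the hand sits about 30 mm short of it, as the numbers say. Move over it, descend and grip.

>>> apply_moves(plan="-2 30 0 0 0 0 105;-2 30 0 0 0 0 105;-2 30 30 0 0 0 105;-2 30 55 0 0 0 105;-2 30 75 0 0 0 105;-2 30 84 0 0 0 105;-2 30 84 0 0 0 105")

```text
t: 23.4
eef_pos: [0.5316, -0.0535, 0.1529]
eef_rot: [-3.139, -0.003, 1.488]
contact_force: [0.5, 0.9, 0.1]
opening: 0.05
```

>>> apply_moves(plan="0 0 0 0 0 0 255;0 0 0 0 0 0 255;0 0 0 0 0 0 255;0 0 0 0 0 0 255;0 0 0 0 0 0 255;0 0 0 0 0 0 255", squeeze=40)

```text
t: 24.0
eef_pos: [0.5323, -0.0536, 0.154]
eef_rot: [-3.14, -0.002, 1.488]
contact_force: [-1.0, -0.1, 6.8]
opening: 0.0169
```

```bash
cat > cr.py <<'E'
# cr.py hubx huby step_deg n : offsets along clockwise arc from the present position
import sys
from h import *
s=sensors.observe(); p=np.array(s['eef_pos']);Q=rot(s['eef_rot']); hub=np.array([float(sys.argv[1]),float(sys.argv[2])]);st=float(sys.argv[3]);n=int(sys.argv[4])
v=p[:2]-hub; a=np.arctan2(v[1],v[0]); print('t',s['t'],'pos',p.round(4),'F',np.array(s['contact_force']).round(1),'open',round(s['opening'],4),'ang',np.degrees(a).round(1),'rad mm',(1000*np.hypot(*v)).round(1),'yaw',s['eef_rot'][2].round(3))
u=v/np.hypot(*v); F=np.array(s['contact_force'])[:2]; print('Frad',(F@u).round(1),'Ftan(cw)',(F@[u[1],-u[0]]).round(1))
for i in range(1,n+1):
    b=a-np.radians(st)*i; w=np.array([*(hub+.046*np.array([np.cos(b),np.sin(b)])),.154])-p
    print(np.round(Q.T@w*1000,1),end='; ')
E
python3 cr.py .576 -.069 15 5
```

```text
t 24.0 pos [ 0.5323 -0.0536  0.154 ] F [-1.  -0.1  6.8] open 0.0169 ang 160.6 rad mm 46.3 yaw 1.488
Frad 0.9 Ftan(cw) -0.4
[11.   4.8 -0. ]; [20.6 12.1 -0. ]; [28.  21.6 -0. ]; [32.7 32.6 -0. ]; [34.3 44.5 -0. ];
```

>>> apply_moves(plan="11 5 0 0 0 0 255;20.5 12 0 0 0 0 255;28 21.5 0 0 0 0 255;32.5 32.5 0 0 0 0 255;34 44.5 0 0 0 0 255")

```text
t: 24.5
eef_pos: [0.5787, -0.0225, 0.154]
eef_rot: [-3.138, -0.002, 1.489]
contact_force: [-3.6, -0.7, 4.3]
opening: 0.0167
```

```bash
python3 cr.py .576 -.069 18 10
```

```text
t 24.5 pos [ 0.5787 -0.0225  0.154 ] F [-3.6 -0.7  4.3] open 0.0167 ang 86.6 rad mm 46.6 yaw 1.489
Frad -0.9 Ftan(cw) -3.6
[-2.5 14.3 -0. ]; [-8.8 27.2 -0.1]; [-18.7  37.7  -0.1]; [-31.4  44.5  -0.2]; [-45.5  47.1  -0.2]; [-59.8  45.1  -0.3]; [-72.8  38.9  -0.3]; [-83.2  28.9  -0.3]; [-90.   16.3  -0.2]; [-92.6   2.1  -0.2];
```

>>> apply_moves(plan="-2.5 14.5 0 0 0 0 255;-9 27 0 0 0 0 255;-18.5 37.5 0 0 0 0 255;-31.5 44.5 0 0 0 0 255;-45.5 47 0 0 0 0 255;-60 45 0 0 0 0 255;-73 39 0 0 0 0 255;-83 29 0 0 0 0 255;-90 16.5 0 0 0 0 255;-92.5 2 0 0 0 0 255")

```text
t: 25.5
eef_pos: [0.5747, -0.1147, 0.1542]
eef_rot: [3.141, -0.004, 1.489]
contact_force: [4.3, 5.8, -3.5]
opening: 0.0166
```

```bash
python3 cr.py .576 -.069 18 10
```

```text
t 25.5 pos [ 0.5747 -0.1147  0.1542] F [ 4.3  5.8 -3.5] open 0.0166 ang -91.7 rad mm 45.7 yaw 1.489
Frad -6.0 Ftan(cw) -4.2
[  1.2 -14.3   0.2]; [  7.1 -27.4   0.2]; [ 16.7 -38.1   0.2]; [ 29.2 -45.3   0.3]; [ 43.3 -48.3   0.3]; [ 57.6 -46.8   0.4]; [ 70.7 -41.    0.4]; [ 81.4 -31.4   0.5]; [ 88.6 -18.9   0.5]; [91.6 -4.8  0.6];
```

>>> apply_moves(plan="1.5 -14.5 0 0 0 0 255;7.5 -27.5 0 0 0 0 255;17 -38 0 0 0 0 255;29.5 -45.5 0 0 0 0 255;43.5 -48.5 0 0 0 0 255;58 -47 0 0 0 0 255;71 -41 0 0 0 0 255;81.5 -31.5 0 0 0 0 255;89 -19 0 0 0 0 255;92 -5 0 0 0 0 255")

```text
t: 26.5
eef_pos: [0.5766, -0.0222, 0.1541]
eef_rot: [-3.139, -0.003, 1.49]
contact_force: [-4.2, -7.6, 1.3]
opening: 0.0166
```

```bash
python3 cr.py .576 -.0687 18 10
```

```text
t 26.5 pos [ 0.5766 -0.0222  0.1541] F [-4.2 -7.6  1.3] open 0.0166 ang 89.2 rad mm 46.5 yaw 1.49
Frad -7.7 Ftan(cw) -4.1
[-1.8 14.4  0.1]; [-7.4 27.6  0. ]; [-16.9  38.4  -0. ]; [-29.2  45.8  -0.1]; [-43.3  49.   -0.1]; [-57.6  47.7  -0.2]; [-70.8  42.1  -0.2]; [-81.7  32.6  -0.2]; [-89.   20.3  -0.2]; [-92.3   6.2  -0.2];
```

>>> apply_moves(plan="-2 14 0 0 0 0 255;-7.5 27 0 0 0 0 255;-17 38 0 0 0 0 255;-29.5 45.5 0 0 0 0 255;-43.5 48.5 0 0 0 0 255;-57.5 47.5 0 0 0 0 255;-71 42 0 0 0 0 255;-81.5 32.5 0 0 0 0 255;-89 20 0 0 0 0 255;-92 6 0 0 0 0 255")

```text
t: 27.5
eef_pos: [0.578, -0.1144, 0.1543]
eef_rot: [3.138, -0.003, 1.49]
contact_force: [4.7, -1.1, -4.6]
opening: 0.0164
```

```bash
python3 cr.py .576 -.0687 18 10
```

```text
t 27.5 pos [ 0.578  -0.1144  0.1543] F [ 4.7 -1.1 -4.6] open 0.0164 ang -87.5 rad mm 45.7 yaw 1.49
Frad 1.3 Ftan(cw) -4.7
[  0.2 -14.3   0.3]; [  5.1 -27.9   0.3]; [ 13.9 -39.3   0.3]; [ 25.8 -47.3   0.3]; [ 39.6 -51.3   0.3]; [ 54.  -50.9   0.4]; [ 67.5 -46.    0.4]; [ 78.9 -37.2   0.5]; [ 87.  -25.3   0.6]; [ 91.  -11.4   0.6];
```

>>> apply_moves(plan="0 -14.5 0 0 0 0 255;5 -28 0 0 0 0 255;14 -39.5 0 0 0 0 255;26 -47.5 0 0 0 0 255;39.5 -51.5 0 0 0 0 255;54 -51 0 0 0 0 255;67.5 -46 0 0 0 0 255;79 -37 0 0 0 0 255;87 -25.5 0 0 0 0 255;91 -11.5 0 0 0 0 255")

```text
t: 28.5
eef_pos: [0.5738, -0.0222, 0.1541]
eef_rot: [3.141, -0.002, 1.49]
contact_force: [-3.9, -7.4, 1.0]
opening: 0.0163
```

```bash
python3 cr.py .576 -.0687 18 10
```

```text
t 28.5 pos [ 0.5738 -0.0222  0.1541] F [-3.9 -7.4  1. ] open 0.0163 ang 92.7 rad mm 46.5 yaw 1.49
Frad -7.2 Ftan(cw) -4.2
[-0.9 14.5  0.1]; [-5.8 28.   0.1]; [-14.6  39.4   0.1]; [-26.5  47.5   0.1]; [-40.3  51.5   0. ]; [-54.7  51.1   0. ]; [-68.3  46.2  -0. ]; [-79.6  37.4  -0. ]; [-87.7  25.5  -0.1]; [-91.8  11.7  -0.1];
```

>>> apply_moves(plan="-1.5 14.5 0 0 0 0 255;-6.5 28 0 0 0 0 255;-15 39.5 0 0 0 0 255;-27 47.5 0 0 0 0 255;-40.5 51.5 0 0 0 0 255;-55 51 0 0 0 0 255;-68.5 46 0 0 0 0 255;-79.5 37.5 0 0 0 0 255;-87.5 25.5 0 0 0 0 255;-91.5 11.5 0 0 0 0 255")

```text
t: 29.5
eef_pos: [0.5815, -0.114, 0.1544]
eef_rot: [3.135, -0.004, 1.491]
contact_force: [5.3, -1.2, -5.2]
opening: 0.0168
```

```bash
python3 cr.py .576 -.0687 18 10
```

```text
t 29.5 pos [ 0.5815 -0.114   0.1544] F [ 5.3 -1.2 -5.2] open 0.0168 ang -83.0 rad mm 45.6 yaw 1.491
Frad 1.9 Ftan(cw) -5.1
[ -1.  -14.3   0.3]; [  2.8 -28.2   0.2]; [ 10.7 -40.2   0.1]; [ 22.  -49.1   0.1]; [ 35.5 -54.2   0.1]; [ 49.9 -54.8   0.2]; [ 63.7 -51.    0.2]; [ 75.7 -43.1   0.3]; [ 84.7 -31.8   0.5]; [ 89.8 -18.3   0.6];
```

>>> apply_moves(plan="-1 -14.5 0 0 0 0 255;3 -28 0 0 0 0 255;10.5 -40 0 0 0 0 255;22 -49 0 0 0 0 255;35.5 -54 0 0 0 0 255;50 -55 0 0 0 0 255;63.5 -51 0 0 0 0 255;75.5 -43 0 0 0 0 255;84.5 -32 0 0 0 0 255;84.5 -32 0 0 0 0 255")

```text
t: 30.5
eef_pos: [0.5589, -0.0255, 0.1543]
eef_rot: [3.132, -0.005, 1.492]
contact_force: [3.0, -2.0, -4.4]
opening: 0.017
```

>>> apply_moves(plan="0 0 0 0 0 0 255;0 0 0 0 0 0 105;0 0 0 0 0 0 105;0 0 0 0 0 0 105;0 0 0 0 0 0 105;0 0 -30 0 0 0 105;0 0 -70 0 0 0 105;0 0 -110 0 0 0 105;0 0 -150 0 0 0 105;0 0 -150 0 0 0 105")

```text
t: 31.5
eef_pos: [0.5606, -0.0256, 0.3106]
eef_rot: [3.121, -0.005, 1.492]
contact_force: [0.9, -0.5, -0.7]
opening: 0.0505
```

```bash
python3 d.py .42,.02,.32,1.485
```

```text
t 31.5 pos [ 0.5606 -0.0256  0.3106] rpy [ 3.121 -0.005  1.492] F [ 0.9 -0.5 -0.7] open 0.0505 q [ 0.39  0.33 -0.48  1.78  0.17  1.05  1.34]
.42,.02,.32,1.485 -> [  34.5 -143.5  -12.1] [ 1.2 -0.3  0.4]
```

>>> apply_moves(plan="45 -20 -10 1 0 0 105;90 -40 -10 1 0 0 105;135 -60 -10 1 0 0 105;180 -60 -10 1 0 0 105;225 -50 -10 1 0 0 105;270 -30 -10 1 0 0 105;315 -10 -10 1 0 0 105;350 0 -10 1 0 0 105;350 0 -10 1 0 0 105;350 0 -10 1 0 0 105")

```text
t: 32.5
eef_pos: [0.587, 0.3242, 0.3211]
eef_rot: [3.14, -0.005, 1.494]
contact_force: [0.2, -0.1, 0.0]
opening: 0.0502
```

```bash
python3 - <<'E'
from m import *
s=cap('scene','sF.png');t=cap('top','tF.png')
# tested relay in tray (scene): dark blob inside tray polygon
def blobs(c,x0,y0,x1,y1,thr,amin,amax):
    g=cv2.cvtColor(c['frame'][y0:y1,x0:x1],cv2.COLOR_BGR2GRAY); n,l,st,ce=cv2.connectedComponentsWithStats((g<thr).astype(np.uint8))
    return [(st[i,4],(ce[i]+[x0,y0])) for i in range(1,n) if amin<st[i,4]<amax]
for a,p in blobs(s,195,190,255,230,90,30,400): print('tray dark',a,p.round(1),onz(s,p,.014).round(3))
for a,p in blobs(s,310,240,420,320,50,40,900): print('scene knob?',a,p.round(1),onz(s,p,.095).round(3))
for a,p in blobs(t,355,205,405,250,50,15,300): print('top knob?',a,p.round(1),onz(t,p,.108).round(3))
# lid front edge: last bright row at lid front-right corner column range
hsv=cv2.cvtColor(s['frame'],cv2.COLOR_BGR2HSV); m=((hsv[...,2]>200)&(hsv[...,1]<40)).astype(np.uint8); 
sub_=m[185:300,270:400]; ys,xs=np.where(sub_); i=ys.argmax(); print('lowest bright lid px',xs[i]+270,ys[i]+185, 'rightmost',xs.max()+270)
old=cv2.imread('pics/scene0.png')
for n,(a,b,c,d) in {'syr':(415,250,450,305),'cap':(452,315,480,350),'sink':(450,290,490,325)}.items(): print(n,np.abs(old[b:d,a:c].astype(int)-s['frame'][b:d,a:c]).mean().round(1))
E
python3 d.py
```

```text
tray dark 41 [226.9 217. ] [[0.467 0.324 0.014]]
top knob? 50 [380.5 208.1] [[ 0.619 -0.062  0.108]]
top knob? 50 [364.7 232.2] [[ 0.557 -0.022  0.108]]
top knob? 37 [369.9 247.9] [[ 0.518 -0.034  0.108]]
lowest bright lid px 373 298 rightmost 399
syr 0.5
cap 0.4
sink 0.4
t 32.6 pos [0.5877 0.3218 0.3218] rpy [ 3.139e+00 -3.000e-03  1.491e+00] F [ 0.6  0.3 -0.6] open 0.0503 q [-0.15  0.55 -0.57  1.48  0.31  1.2   0.73]
```

```bash
python3 - <<'E'
import cv2,numpy as np
a=cv2.resize(cv2.imread('pics/c12.png'),(180,160),interpolation=cv2.INTER_AREA);b=cv2.imread('pics/sF.png')[185:345,260:440]
r=lambda i:cv2.cvtColor(i[10:85,60:140],cv2.COLOR_BGR2GRAY).astype(np.float32)
d,resp=cv2.phaseCorrelate(r(a),r(b)); print('lid shift px',np.round(d,2),round(resp,2))
if np.hypot(*d)<.7:
    from cell import finish_job; print(finish_job())
E
```

```text
lid shift px [0.02 0.53] 0.99
the job is handed in; nothing more can be done
None
```

I carried out the whole job and handed it in at about 33 s. No verdict was reported, and the last checks found nothing wrong.

**What was done**
- **Tested relay:** the only one there was moved from nest 1 into the steel tray.
- **Bench relays:** I found only two black ones and seated them, pins up, in nests 1 and 2. I did not touch the green look-alike.
- **Lid:** I swung it down and pressed it past its catch. The wrist force peaked at about 48 N.
- **Crank:** I turned it clockwise about 3.1 turns at about half a turn a second, then let go.

**Last checks**
- **Relays:** the picture before shutting the lid showed both bench relays seated. The final picture puts a dark block in the tray.
- **Lid:** afterwards the fingers went down to where an ajar lid would have stopped them and met nothing. Judging it from the picture was less clear: the front-left corner fitted shut, and the front-right corner could not tell shut from ajar. After cranking, the lid showed at most about half a pixel of shift.
- **Crank:** the knob is where I let go of it, at about (0.557, -0.022). I had no direct reading of crank angle or speed, so the turns come from the path of the hand.
- **Bystanders:** the syringe, capacitor and heat sink look unchanged.
- **Cameras:** the two views disagreed by about 3–4 mm in y. I placed the relays from the top view and averaged the two for the knob. I had used all 16 picture views, so the final pictures were checked by numbers only.

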